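# Unpin and open the instrument case

## Robot

A 6-joint arm with a two-finger parallel gripper is mounted at the origin on the work surface. World frame = base frame: x ahead of the robot, y to its left, z up, the work surface at z = 0. Lengths are in mm, angles in rad, forces in N, time in s.
With the tool pointing down it reaches from about 275 to 1000 mm from the base axis. Payload 8.4 kg.
Tool frame: the origin (TCP) lies midway between the tips of the shut fingers; the grasp point (between the pads) lies 19 mm behind it; z points along the fingers, y is the line along which they close (so a half turn about z gives the same grasp; the last joint's range is limited). The gripper opens to 85 mm and grips with 20 to 120 N. Pads are 22 mm wide; open, the fingers measure 114 mm over their backs; the gripper's body (76 mm by 85 mm) begins 54 mm behind the grasp point. The pads swing forward as they close: fully open they stand 13 mm farther back than shut.
Start: joints at [-1.121, 0.353, 1.633, -0, 1.155, -0.002], TCP at [272.865, -562.292, 231.281] pointing down, gripper open.
Joint ranges: [-2.63, 2.63], [-0.92, 2.1], [0.06, 2.66], [-1.3, 4.44], [0, 2.69], [-3.02, 3.02]. Speed limits (rad/s): [2.22, 2.22, 2.79, 3.14, 3.14, 3.14].

## Interface

Orientations are given as [roll, pitch, yaw] about the fixed x, y, z axes, in that order (R = Rz(yaw) Ry(pitch) Rx(roll)).
In Python, from rig import monitor, imaging, r gives the robot as it stands.
- The arm moves only by the tool drive_tool, never from a script. Its argument "plan" is a list of rows, each an object of numbers: "x", "y", "z": the shift along the tool's x, y, z in units of 50 mm (1.0 is 50 mm); "ax", "ay", "az": the turn, a rotation vector about the tool's x, y, z in units of 6 degrees (1.0 is 6 degrees); "hand": the finger opening in mm, from 0 to 85.4. In form: [{"x": .., "y": .., "z": .., "ax": .., "ay": .., "az": .., "hand": ..}, ...]. A call has 1 to 8 rows; each row is the pose to reach, as a shift and turn from the pose commanded when the call began, along the tool's axes at that moment; what a row does not reach only later rows make up. A row lasts 1/10 s, in which the tool goes at most 50 mm and 8.59 degrees, less where a joint would pass 70% of its speed; a pose out of reach is approached as far as the arm can. A call with a gripper value outside its range is refused whole. The fingers move at their own pace and stop on an object; "grip_force" is the grip in N (left out, the last holds). Time passes only in rows, so rows that repeat a pose let the fingers close. It gives the time, the measured TCP pose, the force, the opening and the grip force at its end, in the units of the state.
- monitor.sense(): the state, without advancing time (a new reading comes with each control period).
- imaging.grab_frame(name): name is "side" or "top" or "wrist"; returns the picture (480x640x3 uint8, red, green, blue); there is no depth.
- imaging.camera_info(name): a dict with "mtx" (3x3 intrinsics, pixels), "R" (3x3) and "t" (3): a world point X has camera coordinates R X + t. Camera axes: x right, y down, z forward; pixel columns grow to the right and rows downward; lengths in mm; the calibration is good to about 2 mm. A picture is of the moment at which its call begins: read the wrist's pose just before it. camera_info takes no time and is no camera call; for the wrist camera it gives the pose at the moment of the call.
- r.sign_off(): hands the job in; it is judged then, once.
The state is a dict: "clock": time; "qpos": joint angles; "qvel": joint speeds; "joint_efforts": joint torques, N m; "eef_pos": TCP position; "tcp_rot": TCP orientation; "contact_force": force on the tool from outside, world axes, zero at the start; "wrist_torque": the same for the moment, N m; "opening": opening from 0.0 (shut) to 1.0 (fully open); "grasp_force": force on a finger pad.
Only numpy, scipy, OpenCV 4.12 (cv2) and the standard library are available. Lean on these libraries where they do the work, as an engineer would, in place of code of your own. Each camera call takes 0.05 s, during which the arm holds its last target. There are 200 camera calls.

## Task

Open the instrument case: pull the red-headed retaining pin out of the hasp staple and put it in the yellow dish so that it lies wholly inside. Only then lift the lid off the case by its handle and set it down gently, right way up and flat, in the middle of the green mat; do not drop it, and leave the other things on the bench where they are.

Things in the scene. Friction and masses are not known exactly. Their poses are not given: they have to be found in the camera images.
- case: Grey open-topped instrument case with black foam inside, fixed to the bench, 160 (its x) x 180 (its y) x 85 mm tall. Origin: centre of its underside, on the bench; z up; its -x side is the front, which carries the hasp. It may stand on either side of the bench.
- staple (a point): Middle of the opening of the brass staple, an upright inverted U on a bracket 106 mm in front (-x) of the case's middle, this point 100 mm above the bench. Axes as the case's. It stands up through a slot in the lid's steel hasp tongue. Above the tongue the opening is 16 mm wide (x) and 14 mm high; legs and bar are 5 to 6 mm thick; its top is 114 mm above the bench, 19 mm above the lid's top.
- pin_head (a point): Centre (half-way up) of the red block head, 16 (x) x 20 (y) x 26 (z) mm, of the loose retaining pin (60 g). Pin y axis: from tail to head. The steel shaft, 10 mm thick, reaches 55 mm from the head, its axis 8 mm below this point. At the start the pin lies level on the hasp tongue, through the staple, along the case's y within 0.03 rad, head on the case's +y side about 30 mm from the staple.
- pin_tail (a point): The far end of the pin's shaft, on its axis, 65 mm from the head's centre. The pin slides out freely towards the case's +y; its tail clears the staple after 45 mm. With the pin in, the lid cannot be lifted off.
- lid_handle (a point): Centre of the black bar handle on the lid's top: a bar 14 mm (x) x 96 mm (y) x 14 mm (z), on two feet, 20 mm clear of the lid's top; this point is 27 mm above the lid's top. It stands over the lid's centre, and the lid balances within 10 mm of it. Axes are the lid's.
- lid: Loose blue lift-off lid, 160 (x) x 180 (y) mm, about 0.4 kg. Origin: centre of the underside of its rubber lip (6 mm deep, 5 mm loose inside the rim), 16 mm below the lid's top. A steel hasp tongue 90 mm wide reaches 51 mm out from its front (-x) edge, level with its top; its slot has 4 mm of play on the staple. On the case its top is 95 mm up; it must rise 25 mm straight up to clear the staple.
- mat_mid (a point): Centre of the top of the green mat, fixed flat on the bench on the other side from the case: 260 (x) x 200 (y) mm, 4 mm thick. Axes are the mat's.
- dish: Yellow open parts dish, fixed on the bench between the case and the mat, 130 (x) x 120 (y) x 20 mm tall outside, walls and floor 5 mm. Origin: centre of its underside.
- reagent: Bystander, to be left alone: clear glass bottle with blue cap, 72 mm across, 150 tall. Origin: underside, z up.
- amber: Bystander, to be left alone: small amber jar with white cap, 44 mm across, 50 tall, stands in the middle, nearer or farther than the dish. Origin: underside, z up.
- beaker: Bystander, to be left alone: glass beaker, 76 mm across, 90 tall. Origin: underside, z up.
- flask: Bystander, to be left alone: conical glass flask, 84 mm across the foot, 124 tall. Origin: underside, z up.
- pump: Bystander, to be left alone: green pipette pump lying on the bench, 170 mm long, 34 high. Origin: underside, z up.
- spatula: Bystander, to be left alone: steel-bladed spatula lying on the bench, 160 mm long. Origin: underside, z up.
- rack: Bystander, to be left alone: wooden test-tube rack, 60 x 170 x 115 mm tall. Origin: underside, z up.
Not all that is in view belongs to the job. Several things have the shape of the dish; the one meant has the colours described above.

How it is judged (in metres and radians):
On the way, in this order (a step that is already met when the one before it is completed fails the run):
1. the pin is out of the staple (its head at least 80 mm from it) while the lid is still on the case (distance between pin_head and staple above 0.08 m and z of lid_handle in the frame of case below 0.128 m and horizontal distance between lid_handle and case below 0.015 m), for 0.1 s.
2. the pin lies wholly in the dish, let go, while the lid is still on the case (x of pin_head in the frame of dish between -0.06 and 0.06 m and y of pin_head in the frame of dish between -0.055 and 0.055 m and z of pin_head in the frame of dish below 0.035 m and x of pin_tail in the frame of dish between -0.06 and 0.06 m and y of pin_tail in the frame of dish between -0.055 and 0.055 m and z of pin_tail in the frame of dish below 0.03 m and contact force between pin and the fingers below 0.1 N and z of lid_handle in the frame of case below 0.128 m and horizontal distance between lid_handle and case below 0.015 m), for 0.2 s.
3. the lid has been lifted clear of the case and staple (z of lid_handle in the frame of case above 0.15 m), for 0.1 s.
At the end, for the whole second after the job is handed in: The pin's head centre and tail lie inside the dish's walls and below 35 and 30 mm above the bench; the lid rests flat (within 0.08 rad) and right way up on the mat, its centre within 50 mm of the mat's centre, facing any way, at rest (x of pin_head in the frame of dish between -0.06 and 0.06 m and y of pin_head in the frame of dish between -0.055 and 0.055 m and z of pin_head in the frame of dish below 0.035 m and x of pin_tail in the frame of dish between -0.06 and 0.06 m and y of pin_tail in the frame of dish between -0.055 and 0.055 m and z of pin_tail in the frame of dish below 0.03 m and horizontal distance between lid_handle and mat_mid below 0.05 m and z of lid_handle in the frame of mat_mid between 0.036 and 0.05 m and angle between lid_handle's own z axis and vertical below 0.08 rad and linear speed of lid below 0.02 m/s and angular speed of lid below 0.1 rad/s); the robot touches nothing.
It fails at once if the lid is dropped (falls faster than 0.6 m/s out of the gripper, about 20 mm) (contact force between lid and the fingers below 0.1 N and linear speed of lid above 0.6 m/s).
It fails at once if a bystander is shifted more than 30 mm or knocked over (distance of any of reagent, amber, beaker, flask, pump, spatula, rack from where it was at the start of the episode above 0.03 m or angle between any of reagent, amber, beaker, flask, pump, spatula, rack's own z axis and vertical above 0.5 rad).
It also fails if it takes over 64 s, if anything falls off the work surface, if the arm or the gripper's body presses on something with over 40 N, if the wrist force passes 120 N, or if a joint passes its speed limit or range.

## Working session

There is one attempt and no reset: what is moved stays moved. The work goes in short steps, Python scripts to look and compute and a tool call to move; the robot and the scene stay as the last step left them, time stands still between calls to the robot, and variables do not carry over. Pictures are saved under pics/ and viewed, at most 10 in all, crops included, and the job is handed in when it is done.

Besides the shell and the picture viewer there is one more tool, called in YAML: its name, and indented under it one key for each argument. drive_tool: Moves the arm, as the interface text tells. Its arguments: {"type":"object","properties":{"plan":{"type":"array","items":{"type":"object","properties":{"x":{"type":"number"},"y":{"type":"number"},"z":{"type":"number"},"ax":{"type":"number"},"ay":{"type":"number"},"az":{"type":"number"},"hand":{"type":"number"}}}},"grip_force":{"type":"number"}},"required":["plan"]}

```bash
mkdir -p pics; ls; python3 - <<'E'
from rig import monitor, imaging, r
import cv2,numpy as np
np.set_printoptions(suppress=True,precision=4)
s=monitor.sense(); print(s)
for n in ("top","side"):
    im=imaging.grab_frame(n); cv2.imwrite(f"pics/{n}0.png",im[:,:,::-1])
    print(n,imaging.camera_info(n))
E
```

```text
pics
{'clock': 0.0, 'qpos': array([-1.1214,  0.3536,  1.6342, -0.    ,  1.1552, -0.0024]), 'qvel': array([-0.0002,  0.0003,  0.0004,  0.0019, -0.0007, -0.0009]), 'joint_efforts': array([ -0.0009, -60.5257, -34.2056,  -0.0001,   0.0094,  -0.    ]), 'eef_pos': array([ 272.6424, -561.8496,  230.5596]), 'tcp_rot': array([-3.1402,  0.    ,  0.4518]), 'contact_force': array([ 0.4159,  0.1818, -0.5945]), 'wrist_torque': array([0.0012, 0.0019, 0.0272]), 'grasp_force': 0.0, 'opening': 1.0056188042270708}
top {'mtx': array([[439.3654,   0.    , 326.322 ],
       [  0.    , 439.3654, 237.7033],
       [  0.    ,   0.    ,   1.    ]]), 'R': array([[ 0.1037, -0.9946,  0.005 ],
       [-0.9724, -0.1024, -0.2094],
       [ 0.2088,  0.0168, -0.9778]]), 't': array([ -61.9852,  549.8654, 1065.8081])}
side {'mtx': array([[570.3831,   0.    , 321.4756],
       [  0.    , 570.3831, 240.1312],
       [  0.    ,   0.    ,   1.    ]]), 'R': array([[-0.9266, -0.3758, -0.0092],
       [-0.2739,  0.6918, -0.6682],
       [ 0.2575, -0.6166, -0.7439]]), 't': array([ 524.2016,  210.7566, 1413.1205])}
```

View pics/top0.png

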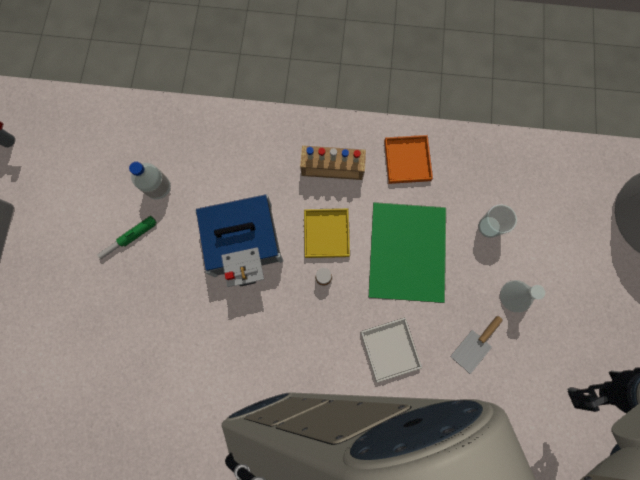

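View pics/side0.png

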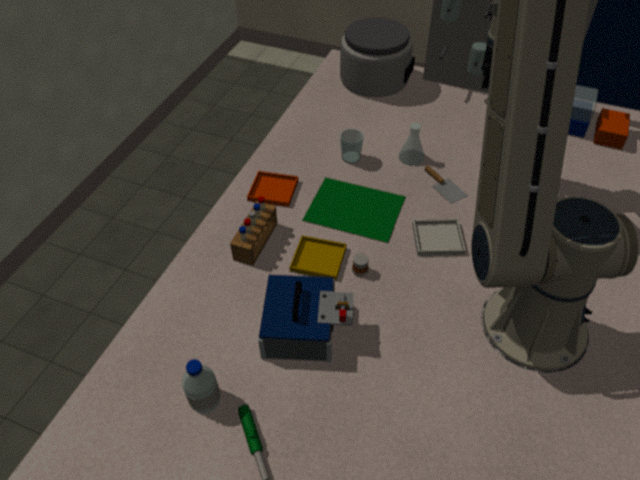

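The top view shows the case with its blue lid at (237,235), the pin head at (229,275), the staple at (243,272), the yellow dish at (327,233), the mat at (408,252) and the amber jar at (323,277).
Lookalikes for the pin head: the red tube caps at (321,152) and (357,154), and a red object at (0,127). I choose (229,275), on the hasp.
Lookalikes for the dish: orange (408,160) and white (390,350). I choose yellow (327,233).

```bash
cat > h.py <<'E'
from rig import monitor, imaging, r
import cv2,numpy as np
from scipy.spatial.transform import Rotation as Ro
np.set_printoptions(suppress=True,precision=3)
def ray(uv,c):
    d=c["R"].T@np.linalg.inv(c["mtx"])@np.array([uv[0],uv[1],1.]); return -c["R"].T@c["t"],d
def plane(uv,c,z):
    o,d=ray(uv,c); return o+d*(z-o[2])/d[2]
def planes(pts,c,z): return np.array([plane(p,c,z) for p in pts])
def mask(im,lo,hi): return cv2.inRange(cv2.cvtColor(im,cv2.COLOR_RGB2HSV),lo,hi)
def blob(m,near=None):
    cs,_=cv2.findContours(m,cv2.RETR_EXTERNAL,cv2.CHAIN_APPROX_NONE)
    if near is not None: cs=[c for c in cs if cv2.contourArea(c)>3 and np.linalg.norm(c.reshape(-1,2).mean(0)-near)<60]
    return max(cs,key=cv2.contourArea).reshape(-1,2).astype(float)
def rect(P):
    (c,s,a)=cv2.minAreaRect(P[:,:2].astype(np.float32)); return np.array(c),np.array(s),a
def cen(c):
    m=cv2.moments(c.astype(np.float32).reshape(-1,1,2)); return np.array([m["m10"],m["m01"]])/m["m00"]
def twoview(a,ca,b,cb):
    oa,da=ray(a,ca);ob,db=ray(b,cb)
    s=np.linalg.lstsq(np.c_[da,-db],ob-oa,rcond=None)[0]
    return (oa+s[0]*da+ob+s[1]*db)/2, np.linalg.norm(oa+s[0]*da-ob-s[1]*db)
def totool(d):  # world shift -> tool units
    return Ro.from_euler("xyz",monitor.sense()["tcp_rot"]).inv().apply(d)/50
E
python3 - <<'E'
from h import *
t=cv2.imread("pics/top0.png")[:,:,::-1].copy(); s=cv2.imread("pics/side0.png")[:,:,::-1].copy()
ct,cs=imaging.camera_info("top"),imaging.camera_info("side")
for n,lo,hi,near,z in [("lid",(100,120,40),(125,255,255),(237,235),95),("dish",(20,120,80),(32,255,255),(327,233),20),("mat",(55,120,40),(75,255,255),(408,252),4)]:
    b=blob(mask(t,lo,hi),near); print(n,*rect(planes(b,ct,z)))
ra=blob(mask(t,(0,170,100),(6,255,255)),(229,275)); rb=blob(mask(s,(0,170,100),(6,255,255)),(343,314))
print(cen(ra),cen(rb)); print("pin",twoview(cen(ra),ct,cen(rb),cs))
print("pin plane 120",plane(cen(ra),ct,120))
print("staple",plane((243,268),ct,114))
for n,p,z in (("amber",(323,277),45),("rack",(333,160),110),("reag",(138,168),150)): print(n,plane(p,ct,z))
k=cv2.resize(t[180:300,180:360],None,fx=4,fy=4,interpolation=2)
cv2.imwrite("pics/crop1.png",k[:,:,::-1])
E
```

```text
lid [536.909 218.443] [157.304 178.01 ] 18.171266555786133
dish [575.286  -2.42 ] [130.939 118.793] 6.559708118438721
mat [ 550.979 -222.982] [255.264 195.309] 1.8796004056930542
[228.812 274.953] [341.984 311.825]
pin (array([426.493, 215.363, 118.573]), np.float64(0.3047771257884004))
pin plane 120 [426.194 215.009 120.   ]
staple [446.883 185.182 114.   ]
amber [453.736  -6.317  45.   ]
rack [744.421  -1.199 110.   ]
reag [657.738 465.659 150.   ]
```

View pics/crop1.png

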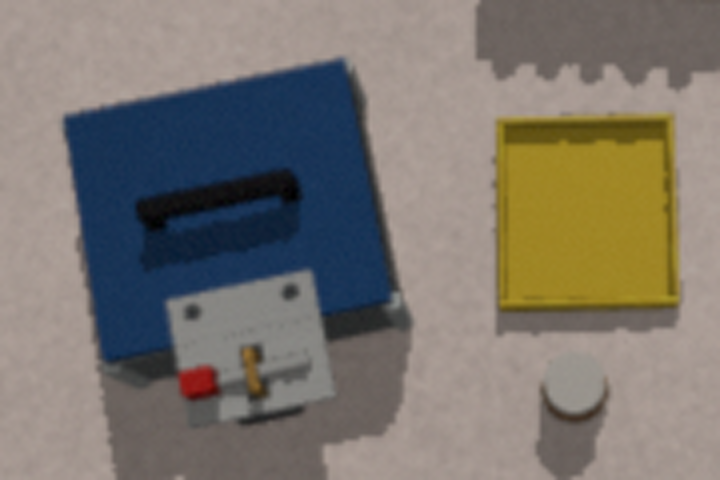

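The crop confirms the choice: red pin head at crop (198,381), brass staple at (253,370), shaft running along the case's y. I'll move to hover over the head.

drive_tool:
  plan:
    - {"x": 9.5, "y": -12.6, "az": -13.7, "hand": 60}
    - {"x": 9.5, "y": -12.6, "az": -13.7, "hand": 60}
    - {"x": 9.5, "y": -12.6, "az": -13.7, "hand": 60}
    - {"x": 9.5, "y": -12.6, "az": -13.7, "hand": 60}
    - {"x": 9.5, "y": -12.6, "az": -13.7, "hand": 60}
    - {"x": 9.5, "y": -12.6, "az": -13.7, "hand": 60}
    - {"x": 9.5, "y": -12.6, "az": -13.7, "hand": 60}
    - {"x": 9.5, "y": -12.6, "az": -13.7, "hand": 60}

```text
invalid input
```

```bash
cat > go.py <<'E'
import sys
from h import *
# go.py x y z yawdeg : remaining shift/turn in tool units
x,y,z,w=map(float,sys.argv[1:]); s=monitor.sense()
dy=np.degrees(s["tcp_rot"][2]); e=(w-dy+180)%360-180
print(s["clock"],s["eef_pos"],np.degrees(s["tcp_rot"]),"F",s["contact_force"],"open",s["opening"]*85.4,s["grasp_force"])
print("move",totool(np.array([x,y,z])-s["eef_pos"]),"az",-e/6)
E
python3 go.py 426.5 215 230 108.2
```

```text
0.1 [ 272.672 -561.916  230.644] [-179.929    0.      25.886] F [-1.305 -0.159  0.46 ] open 85.60867138298072 0.0
move [  9.552 -12.636   0.028] az -13.718960290813508
```

drive_tool:
  plan:
    - {"x": 9.5, "y": -12.6, "z": 0, "ax": 0, "ay": 0, "az": -13.7, "hand": 60}
    - {"x": 9.5, "y": -12.6, "z": 0, "ax": 0, "ay": 0, "az": -13.7, "hand": 60}
    - {"x": 9.5, "y": -12.6, "z": 0, "ax": 0, "ay": 0, "az": -13.7, "hand": 60}
    - {"x": 9.5, "y": -12.6, "z": 0, "ax": 0, "ay": 0, "az": -13.7, "hand": 60}
    - {"x": 9.5, "y": -12.6, "z": 0, "ax": 0, "ay": 0, "az": -13.7, "hand": 60}
    - {"x": 9.5, "y": -12.6, "z": 0, "ax": 0, "ay": 0, "az": -13.7, "hand": 60}
    - {"x": 9.5, "y": -12.6, "z": 0, "ax": 0, "ay": 0, "az": -13.7, "hand": 60}
    - {"x": 9.5, "y": -12.6, "z": 0, "ax": 0, "ay": 0, "az": -13.7, "hand": 60}

```text
clock: 0.9
eef_pos: [349.8, -168.0, 231.3]
tcp_rot: [3.141, 0.0, 1.657]
contact_force: [1.8, 0.1, 0.4]
opening: 0.708
grasp_force: 0.0
```

```bash
python3 go.py 426.5 215 230 108.2
```

```text
0.9 [ 349.812 -167.953  231.266] [179.985   0.002  94.958] F [1.803 0.083 0.388] open 60.44600052653815 0.0
move [7.498 2.19  0.026] az -2.2070187108909636
```

drive_tool:
  plan:
    - {"x": 7.5, "y": 2.2, "z": 0, "ax": 0, "ay": 0, "az": -2.2, "hand": 60}
    - {"x": 7.5, "y": 2.2, "z": 0, "ax": 0, "ay": 0, "az": -2.2, "hand": 60}
    - {"x": 7.5, "y": 2.2, "z": 0, "ax": 0, "ay": 0, "az": -2.2, "hand": 60}
    - {"x": 7.5, "y": 2.2, "z": 0, "ax": 0, "ay": 0, "az": -2.2, "hand": 60}
    - {"x": 7.5, "y": 2.2, "z": 0, "ax": 0, "ay": 0, "az": -2.2, "hand": 60}
    - {"x": 7.5, "y": 2.2, "z": 0, "ax": 0, "ay": 0, "az": -2.2, "hand": 60}
    - {"x": 7.5, "y": 2.2, "z": 0, "ax": 0, "ay": 0, "az": -2.2, "hand": 60}
    - {"x": 7.5, "y": 2.2, "z": 0, "ax": 0, "ay": 0, "az": -2.2, "hand": 60}

```text
clock: 1.7
eef_pos: [429.3, 215.6, 231.2]
tcp_rot: [3.141, -0.0, 1.883]
contact_force: [0.9, 0.5, -0.4]
opening: 0.7
grasp_force: 0.0
```

drive_tool:
  plan:
    - {"x": 0, "y": 0, "z": 0, "ax": 0, "ay": 0, "az": 0, "hand": 60}
    - {"x": 0, "y": 0, "z": 0, "ax": 0, "ay": 0, "az": 0, "hand": 60}

```text
clock: 1.9
eef_pos: [428.9, 213.4, 230.7]
tcp_rot: [-3.14, 0.0, 1.884]
contact_force: [-0.1, -0.4, -1.4]
opening: 0.705
grasp_force: 0.0
```

```bash
python3 - <<'E'
from h import *
c=imaging.camera_info("wrist"); im=imaging.grab_frame("wrist"); cv2.imwrite("pics/w1.png",im[:,:,::-1])
print(c)
b=blob(mask(im,(0,150,60),(6,255,255)))
P=planes(b,c,121); print(cen(b), b.min(0),b.max(0),rect(P), plane(cen(b),c,121))
np.savez("w1.npz",**c)
E
python3 go.py 426.5 215 99 108.2
```

```text
{'mtx': array([[332.91 ,   0.   , 321.431],
       [  0.   , 332.91 , 237.276],
       [  0.   ,   0.   ,   1.   ]]), 'R': array([[ 0.951,  0.309, -0.003],
       [ 0.297, -0.912,  0.285],
       [ 0.085, -0.271, -0.959]]), 't': array([-473.078,   31.318,  400.057])}
[319.993 227.459] [310. 212.] [330. 240.] (array([425.07 , 219.917]), array([15.096, 22.762]), 20.70062828063965) [425.422 219.057 121.   ]
1.95 [428.757 212.522 230.782] [-179.918    0.028  107.895] F [-0.049 -0.227 -0.161] open 60.09324898613999 0.0
move [ 0.062 -0.024  2.636] az -0.05086315627751503
```

View pics/w1.png

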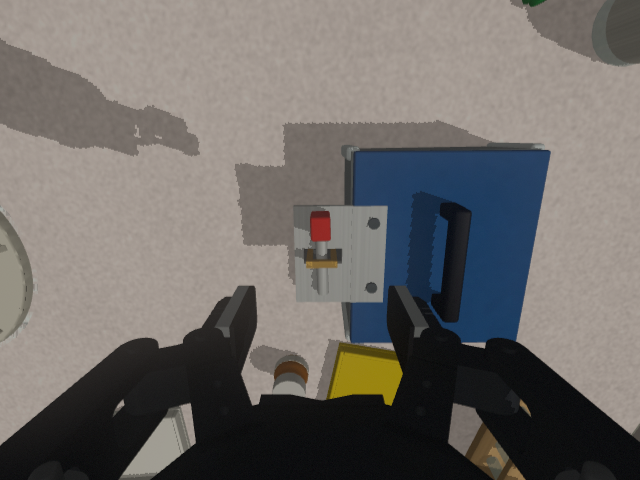

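The picture shows the head at (310–330, 212–240), with the staple bar at (322,264) and the tongue square to the image. So the yaw is right.

```bash
python3 - <<'E'
from h import *
c=dict(np.load("w1.npz")); y=np.array([-.312,.95]);
e=plane((320.5,240.5),c,121); print("head centre",e[:2]+10*y)
print("staple bar top",plane((322,264),c,114)); print("handle ends",plane((456,208),c,129),plane((450,318),c,129))
print("red top edge at z95",plane((320,212),c,95))
E
python3 go.py 426 214 100 108.2
```

```text
head centre [425.974 218.506]
staple bar top [437.213 187.864 114.   ]
handle ends [516.604 266.732 129.   ] [550.43  180.835 129.   ]
red top edge at z95 [423.184 225.422  95.   ]
1.95 [428.757 212.522 230.782] [-179.918    0.028  107.895] F [-0.049 -0.227 -0.161] open 60.09324898613999 0.0
move [ 0.046 -0.04   2.616] az -0.05086315627751503
```

drive_tool:
  grip_force: 40
  plan:
    - {"x": 0.09, "y": -0.03, "z": 0.7, "ax": 0, "ay": 0, "az": 0, "hand": 60}
    - {"x": 0.09, "y": -0.03, "z": 1.4, "ax": 0, "ay": 0, "az": 0, "hand": 50}
    - {"x": 0.09, "y": -0.03, "z": 2.0, "ax": 0, "ay": 0, "az": 0, "hand": 45}
    - {"x": 0.09, "y": -0.03, "z": 2.4, "ax": 0, "ay": 0, "az": 0, "hand": 45}
    - {"x": 0.09, "y": -0.03, "z": 2.6, "ax": 0, "ay": 0, "az": 0, "hand": 45}
    - {"x": 0.09, "y": -0.03, "z": 2.6, "ax": 0, "ay": 0, "az": 0, "hand": 45}

```text
clock: 2.55
eef_pos: [425.8, 215.3, 100.5]
tcp_rot: [-3.139, 0.0, 1.881]
contact_force: [-0.0, -0.2, 0.2]
opening: 0.527
grasp_force: 0.0
```

drive_tool:
  plan:
    - {"x": 0, "y": 0, "z": 0, "ax": 0, "ay": 0, "az": 0, "hand": 30}
    - {"x": 0, "y": 0, "z": 0, "ax": 0, "ay": 0, "az": 0, "hand": 20}
    - {"x": 0, "y": 0, "z": 0, "ax": 0, "ay": 0, "az": 0, "hand": 8}
    - {"x": 0, "y": 0, "z": 0, "ax": 0, "ay": 0, "az": 0, "hand": 8}
    - {"x": 0, "y": 0, "z": 0, "ax": 0, "ay": 0, "az": 0, "hand": 8}

```text
clock: 3.05
eef_pos: [427.4, 216.9, 102.6]
tcp_rot: [3.139, -0.0, 1.882]
contact_force: [-0.7, -3.0, 6.3]
opening: 0.178
grasp_force: 42.5
```

```bash
python3 go.py 426 216.5 100 108.2
```

```text
3.05 [427.417 216.946 102.552] [179.875  -0.003 107.855] F [-0.747 -3.045  6.329] open 15.175490493441465 42.52384543418884
move [ 0.    -0.03   0.051] az -0.05753624066846896
```

drive_tool:
  plan:
    - {"x": 0.0, "y": 0, "z": -0.04, "ax": 0, "ay": 0, "az": 0, "hand": 8}
    - {"x": 0.15, "y": 0, "z": -0.04, "ax": 0, "ay": 0, "az": 0, "hand": 8}
    - {"x": 0.35, "y": 0, "z": -0.04, "ax": 0, "ay": 0, "az": 0, "hand": 8}
    - {"x": 0.55, "y": 0, "z": -0.04, "ax": 0, "ay": 0, "az": 0, "hand": 8}
    - {"x": 0.75, "y": 0, "z": -0.04, "ax": 0, "ay": 0, "az": 0, "hand": 8}
    - {"x": 0.95, "y": 0, "z": -0.04, "ax": 0, "ay": 0, "az": 0, "hand": 8}
    - {"x": 1.2, "y": 0, "z": -0.04, "ax": 0, "ay": 0, "az": 0, "hand": 8}
    - {"x": 1.4, "y": 0, "z": -0.04, "ax": 0, "ay": 0, "az": 0, "hand": 8}

```text
clock: 3.85
eef_pos: [404.7, 284.5, 103.2]
tcp_rot: [-3.142, -0.0, 1.883]
contact_force: [-1.4, -1.0, -0.4]
opening: 0.177
grasp_force: 41.6
```

drive_tool:
  plan:
    - {"x": 0, "y": 0, "z": -0.5, "ax": 0, "ay": 0, "az": 0, "hand": 8}
    - {"x": 0, "y": 0, "z": -1.2, "ax": 0, "ay": 0, "az": 0, "hand": 8}
    - {"x": 0, "y": 0, "z": -1.8, "ax": 0, "ay": 0, "az": 0, "hand": 8}
    - {"x": 0, "y": 0, "z": -2.0, "ax": 0, "ay": 0, "az": 0, "hand": 8}
    - {"x": 0, "y": 0, "z": -2.0, "ax": 0, "ay": 0, "az": 0, "hand": 8}

```text
clock: 4.35
eef_pos: [405.7, 284.2, 204.4]
tcp_rot: [3.139, -0.001, 1.882]
contact_force: [0.2, 0.0, -1.2]
opening: 0.175
grasp_force: 41.6
```

```bash
python3 - <<'E'
from h import *
im=imaging.grab_frame("wrist"); s=imaging.grab_frame("side")
cv2.imwrite("pics/p2.png",np.hstack([im[:, 160:480],s[200:440,240:400].repeat(2,0).repeat(2,1)])[:,:,::-1])
E
python3 go.py 572 25 200 96.6
```

```text
4.45 [404.525 283.134 202.219] [-179.933    0.019  107.846] F [ 0.106 -1.286 -1.133] open 15.152820352142896 41.57022714614868
move [-5.941  1.606  0.045] az 1.8744111822619516
```

View pics/p2.png

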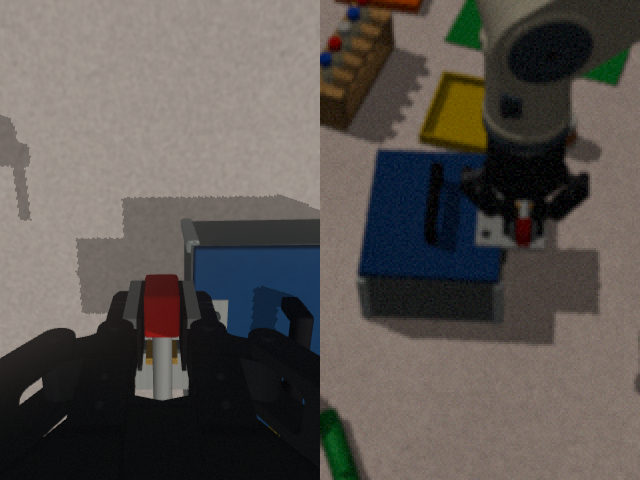

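The pin is out, level and straight in the fingers (head at (162,305)), and the lid is still in place. Next I carry it to the dish.

drive_tool:
  plan:
    - {"x": -5.9, "y": 1.6, "z": 0, "ax": 0, "ay": 0, "az": 1.87, "hand": 8}
    - {"x": -5.9, "y": 1.6, "z": 0, "ax": 0, "ay": 0, "az": 1.87, "hand": 8}
    - {"x": -5.9, "y": 1.6, "z": 0, "ax": 0, "ay": 0, "az": 1.87, "hand": 8}
    - {"x": -5.9, "y": 1.6, "z": 0, "ax": 0, "ay": 0, "az": 1.87, "hand": 8}
    - {"x": -5.9, "y": 1.6, "z": 0, "ax": 0, "ay": 0, "az": 1.87, "hand": 8}
    - {"x": -5.9, "y": 1.6, "z": 0, "ax": 0, "ay": 0, "az": 1.87, "hand": 8}
    - {"x": -5.9, "y": 1.6, "z": 0, "ax": 0, "ay": 0, "az": 1.87, "hand": 8}
    - {"x": -5.9, "y": 1.6, "z": 0, "ax": 0, "ay": 0, "az": 1.87, "hand": 8}

```text
clock: 5.25
eef_pos: [571.1, 25.7, 201.1]
tcp_rot: [-3.138, -0.0, 1.683]
contact_force: [-0.8, 0.7, 0.5]
opening: 0.175
grasp_force: 41.5
```

drive_tool:
  plan:
    - {"x": 0, "y": 0, "z": 0, "ax": 0, "ay": 0, "az": 0, "hand": 8}
    - {"x": 0, "y": 0, "z": 0, "ax": 0, "ay": 0, "az": 0, "hand": 8}

```text
clock: 5.45
eef_pos: [570.6, 28.2, 202.6]
tcp_rot: [-3.14, -0.0, 1.688]
contact_force: [0.3, 0.2, -0.7]
opening: 0.177
grasp_force: 41.5
```

```bash
python3 go.py 572 27 14 96.6
```

```text
5.45 [570.573  28.242 202.602] [-179.916   -0.023   96.699] F [ 0.326  0.222 -0.658] open 15.09595630498688 41.538360714912415
move [-0.029  0.031  3.772] az 0.016476826895422885
```

Descend to a TCP height of about 13 mm.

drive_tool:
  plan:
    - {"x": -0.02, "y": 0.02, "z": 0.8, "ax": 0, "ay": 0, "az": 0, "hand": 8}
    - {"x": -0.02, "y": 0.02, "z": 1.6, "ax": 0, "ay": 0, "az": 0, "hand": 8}
    - {"x": -0.02, "y": 0.02, "z": 2.4, "ax": 0, "ay": 0, "az": 0, "hand": 8}
    - {"x": -0.02, "y": 0.02, "z": 3.0, "ax": 0, "ay": 0, "az": 0, "hand": 8}
    - {"x": -0.02, "y": 0.02, "z": 3.4, "ax": 0, "ay": 0, "az": 0, "hand": 8}
    - {"x": -0.02, "y": 0.02, "z": 3.6, "ax": 0, "ay": 0, "az": 0, "hand": 8}
    - {"x": -0.02, "y": 0.02, "z": 3.75, "ax": 0, "ay": 0, "az": 0, "hand": 8}
    - {"x": -0.02, "y": 0.02, "z": 3.77, "ax": 0, "ay": 0, "az": 0, "hand": 8}

```text
clock: 6.25
eef_pos: [572.7, 26.7, 14.7]
tcp_rot: [-3.142, -0.0, 1.687]
contact_force: [0.2, -0.4, -1.4]
opening: 0.175
grasp_force: 41.6
```

```bash
python3 go.py 572 27 12 96.6
```

```text
6.25 [572.698  26.689  14.743] [-179.997   -0.001   96.671] F [ 0.182 -0.382 -1.355] open 14.936396586821264 41.61505937576294
move [ 0.008 -0.013  0.055] az 0.011784053325470722
```

drive_tool:
  plan:
    - {"x": 0, "y": 0, "z": 0.04, "ax": 0, "ay": 0, "az": 0, "hand": 8}
    - {"x": 0, "y": 0, "z": 0.04, "ax": 0, "ay": 0, "az": 0, "hand": 22}
    - {"x": 0, "y": 0, "z": 0.04, "ax": 0, "ay": 0, "az": 0, "hand": 34}
    - {"x": 0, "y": 0, "z": 0.04, "ax": 0, "ay": 0, "az": 0, "hand": 36}

```text
clock: 6.65
eef_pos: [573.2, 26.1, 13.4]
tcp_rot: [3.141, 0.0, 1.686]
contact_force: [-0.3, -0.3, 1.3]
opening: 0.421
grasp_force: 0.0
```

drive_tool:
  plan:
    - {"x": 0, "y": 0, "z": -0.5, "ax": 0, "ay": 0, "az": 0, "hand": 36}
    - {"x": 0, "y": 0, "z": -1.3, "ax": 0, "ay": 0, "az": 0, "hand": 36}
    - {"x": 0, "y": 0, "z": -2.3, "ax": 0, "ay": 0, "az": 0, "hand": 36}
    - {"x": 0, "y": 0, "z": -3.3, "ax": 0, "ay": 0, "az": 0, "hand": 36}
    - {"x": 0, "y": 0, "z": -4.0, "ax": 0, "ay": 0, "az": 0, "hand": 36}
    - {"x": 0, "y": 0, "z": -4.0, "ax": 0, "ay": 0, "az": 0, "hand": 36}

```text
clock: 7.25
eef_pos: [575.9, 26.2, 218.8]
tcp_rot: [3.132, 0.001, 1.686]
contact_force: [0.5, 0.7, 0.4]
opening: 0.422
grasp_force: 0.0
```

```bash
python3 - <<'E'
from h import *
im=imaging.grab_frame("wrist"); c=imaging.camera_info("wrist"); cv2.imwrite("pics/w3.png",im[:,:,::-1])
b=blob(mask(im,(0,150,60),(6,255,255)),(320,240)); print(cen(b)); h=plane(cen(b),c,20); print("head",h)
R=Ro.from_euler("z",6.56,degrees=True).as_matrix(); print((R.T@(h-[575.3,-2.4,0])))
E
python3 go.py 537 218 200 18.2; python3 go.py 537 218 200 198.2
```

```text
[317.114 211.712]
head [570.518  26.097  20.   ]
[-1.495 28.857 20.   ]
7.3 [574.401  26.139 215.871] [179.665   0.023  96.612] F [-0.328 -0.432 -0.952] open 36.17646614405762 0.0
move [ 3.898 -0.303  0.314] az 13.068699388341853
7.3 [574.401  26.139 215.871] [179.665   0.023  96.612] F [-0.328 -0.432 -0.952] open 36.17646614405762 0.0
move [ 3.898 -0.303  0.314] az -16.931300611658145
```

View pics/w3.png

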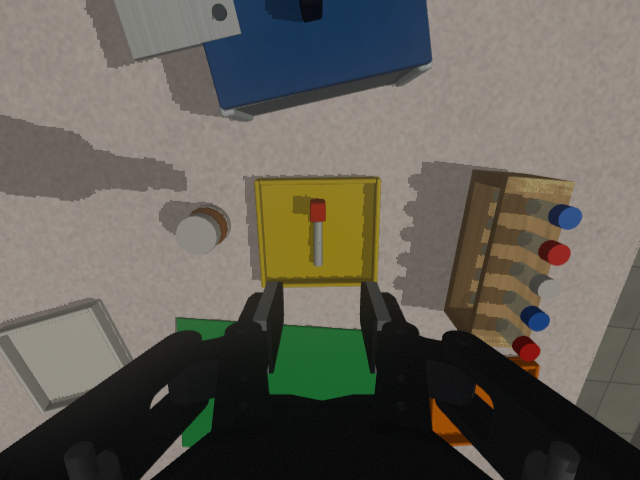

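The picture shows the pin flat inside the yellow dish, head (318,210) and tail (319,264), clear of the walls. Next I hover over the handle.

drive_tool:
  plan:
    - {"x": 3.9, "y": -0.3, "z": 0, "ax": 0, "ay": 0, "az": -1.93, "hand": 50}
    - {"x": 3.9, "y": -0.3, "z": 0, "ax": 0, "ay": 0, "az": -1.93, "hand": 50}
    - {"x": 3.9, "y": -0.3, "z": 0, "ax": 0, "ay": 0, "az": -1.93, "hand": 50}
    - {"x": 3.9, "y": -0.3, "z": 0, "ax": 0, "ay": 0, "az": -1.93, "hand": 50}
    - {"x": 3.9, "y": -0.3, "z": 0, "ax": 0, "ay": 0, "az": -1.93, "hand": 50}
    - {"x": 3.9, "y": -0.3, "z": 0, "ax": 0, "ay": 0, "az": -1.93, "hand": 50}
    - {"x": 3.9, "y": -0.3, "z": 0, "ax": 0, "ay": 0, "az": -1.93, "hand": 50}

```text
clock: 8.0
eef_pos: [535.0, 217.2, 211.8]
tcp_rot: [-3.14, 0.0, 1.888]
contact_force: [-0.4, -1.1, 0.5]
opening: 0.585
grasp_force: 0.0
```

```bash
python3 - <<'E'
from h import *
c=imaging.camera_info("wrist"); im=imaging.grab_frame("wrist"); cv2.imwrite("pics/w4.png",im[:,:,::-1])
g=im.max(2); m=((g<45)*255).astype(np.uint8); m[300:]=0
b=blob(m,(320,225)); print(b.min(0),b.max(0)); P=planes(b,c,129); print(rect(P))
E
python3 go.py 536 219 200 108.2
```

```text
[319. 169.] [338. 299.]
(array([537.385, 224.31 ]), array([13.19, 95.56]), 18.085731506347656)
8.05 [535.246 216.863 212.048] [-179.926    0.023  108.141] F [-0.367  0.176 -0.366] open 49.93467403754119 0.0
move [0.036 0.028 0.241] az -0.009768665768291385
```

View pics/w4.png

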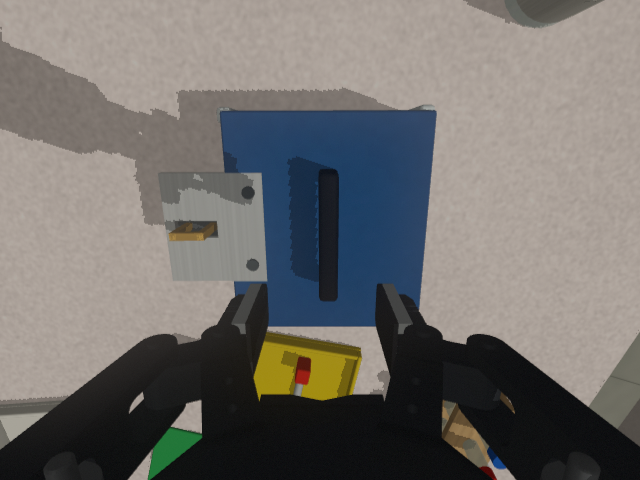

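The picture shows the handle bar at (319–338, 169–301), centred near (328,235), with the fingers square to it. Descend and grip.

drive_tool:
  grip_force: 90
  plan:
    - {"x": 0.07, "y": 0.06, "z": 0.6, "ax": 0, "ay": 0, "az": 0, "hand": 50}
    - {"x": 0.07, "y": 0.06, "z": 1.2, "ax": 0, "ay": 0, "az": 0, "hand": 50}
    - {"x": 0.07, "y": 0.06, "z": 1.7, "ax": 0, "ay": 0, "az": 0, "hand": 50}
    - {"x": 0.07, "y": 0.06, "z": 2.0, "ax": 0, "ay": 0, "az": 0, "hand": 45}
    - {"x": 0.07, "y": 0.06, "z": 2.16, "ax": 0, "ay": 0, "az": 0, "hand": 40}
    - {"x": 0.07, "y": 0.06, "z": 2.16, "ax": 0, "ay": 0, "az": 0, "hand": 35}

```text
clock: 8.65
eef_pos: [537.0, 221.7, 104.2]
tcp_rot: [-3.14, 0.0, 1.888]
contact_force: [0.1, 0.5, -0.5]
opening: 0.411
grasp_force: 0.0
```

drive_tool:
  plan:
    - {"x": 0, "y": 0, "z": 0, "ax": 0, "ay": 0, "az": 0, "hand": 24}
    - {"x": 0, "y": 0, "z": 0, "ax": 0, "ay": 0, "az": 0, "hand": 16}
    - {"x": 0, "y": 0, "z": 0, "ax": 0, "ay": 0, "az": 0, "hand": 6}
    - {"x": 0, "y": 0, "z": 0, "ax": 0, "ay": 0, "az": 0, "hand": 6}
    - {"x": 0, "y": 0, "z": 0, "ax": 0, "ay": 0, "az": 0, "hand": 6}

```text
clock: 9.15
eef_pos: [538.0, 222.7, 106.2]
tcp_rot: [3.139, 0.0, 1.889]
contact_force: [0.2, -1.1, 5.9]
opening: 0.145
grasp_force: 88.6
```

```bash
python3 go.py 537 221 180 108.2
```

```text
9.15 [537.986 222.668 106.212] [179.869   0.004 108.217] F [ 0.2   -1.088  5.878] open 12.385283972226793 88.6161732673645
move [-0.026 -0.026 -1.476] az 0.002897926659883865
```

drive_tool:
  plan:
    - {"x": 0, "y": 0, "z": -0.1, "ax": 0, "ay": 0, "az": 0, "hand": 6}
    - {"x": 0, "y": 0, "z": -0.25, "ax": 0, "ay": 0, "az": 0, "hand": 6}
    - {"x": 0, "y": 0, "z": -0.45, "ax": 0, "ay": 0, "az": 0, "hand": 6}
    - {"x": 0, "y": 0, "z": -0.7, "ax": 0, "ay": 0, "az": 0, "hand": 6}
    - {"x": 0, "y": 0, "z": -1.0, "ax": 0, "ay": 0, "az": 0, "hand": 6}
    - {"x": 0, "y": 0, "z": -1.4, "ax": 0, "ay": 0, "az": 0, "hand": 6}
    - {"x": 0, "y": 0, "z": -1.8, "ax": 0, "ay": 0, "az": 0, "hand": 6}
    - {"x": 0, "y": 0, "z": -1.8, "ax": 0, "ay": 0, "az": 0, "hand": 6}

```text
clock: 9.95
eef_pos: [539.0, 223.2, 198.5]
tcp_rot: [3.136, -0.0, 1.888]
contact_force: [0.2, 0.3, -3.0]
opening: 0.142
grasp_force: 88.1
```

```bash
python3 - <<'E'
from h import *
im=imaging.grab_frame("wrist"); s=imaging.grab_frame("side")
cv2.imwrite("pics/p5.png",np.hstack([im[:,120:520],cv2.resize(s[180:420,220:420],(400,480))])[:,:,::-1])
E
python3 go.py 551 -223 195 91.9
```

```text
10.05 [537.314 222.431 195.353] [179.925  -0.003 108.204] F [ 0.031 -0.044 -3.459] open 11.908614402668096 88.1384539604187
move [-8.548 -2.523  0.003] az 2.717260951804311
```

View pics/p5.png

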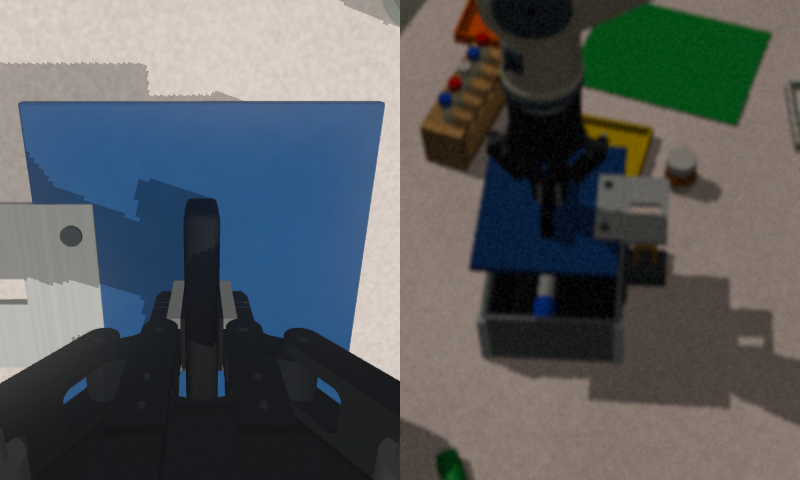

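The lid is clear of the staple and hanging level (right half: the open case is visible below it). Carry it towards the mat.

drive_tool:
  plan:
    - {"x": -0.3, "y": -0.1, "z": 0, "ax": 0, "ay": 0, "az": 0.1, "hand": 6}
    - {"x": -0.9, "y": -0.25, "z": 0, "ax": 0, "ay": 0, "az": 0.3, "hand": 6}
    - {"x": -1.7, "y": -0.5, "z": 0, "ax": 0, "ay": 0, "az": 0.5, "hand": 6}
    - {"x": -2.5, "y": -0.75, "z": 0, "ax": 0, "ay": 0, "az": 0.8, "hand": 6}
    - {"x": -3.3, "y": -1.0, "z": 0, "ax": 0, "ay": 0, "az": 1.1, "hand": 6}
    - {"x": -4.1, "y": -1.2, "z": 0, "ax": 0, "ay": 0, "az": 1.4, "hand": 6}
    - {"x": -4.8, "y": -1.4, "z": 0, "ax": 0, "ay": 0, "az": 1.6, "hand": 6}
    - {"x": -5.2, "y": -1.53, "z": 0, "ax": 0, "ay": 0, "az": 1.7, "hand": 6}

```text
clock: 10.85
eef_pos: [544.5, -51.8, 193.7]
tcp_rot: [-3.14, 0.0, 1.708]
contact_force: [0.7, 0.1, -3.4]
opening: 0.14
grasp_force: 88.1
```

```bash
python3 go.py 551 -223 195 91.9
```

```text
10.85 [544.467 -51.811 193.674] [-179.881    0.021   97.84 ] F [ 0.706  0.138 -3.366] open 11.938835416106448 88.0594539642334
move [-3.41  -0.338 -0.025] az 0.9900165250074574
```

drive_tool:
  plan:
    - {"x": -0.5, "y": -0.05, "z": 0, "ax": 0, "ay": 0, "az": 0.15, "hand": 6}
    - {"x": -1.2, "y": -0.12, "z": 0, "ax": 0, "ay": 0, "az": 0.35, "hand": 6}
    - {"x": -1.9, "y": -0.19, "z": 0, "ax": 0, "ay": 0, "az": 0.6, "hand": 6}
    - {"x": -2.6, "y": -0.26, "z": 0, "ax": 0, "ay": 0, "az": 0.8, "hand": 6}
    - {"x": -3.1, "y": -0.31, "z": 0, "ax": 0, "ay": 0, "az": 0.95, "hand": 6}
    - {"x": -3.4, "y": -0.34, "z": 0, "ax": 0, "ay": 0, "az": 0.99, "hand": 6}
    - {"x": -3.4, "y": -0.34, "z": 0, "ax": 0, "ay": 0, "az": 0.99, "hand": 6}
    - {"x": -3.4, "y": -0.34, "z": 0, "ax": 0, "ay": 0, "az": 0.99, "hand": 6}

```text
clock: 11.65
eef_pos: [551.8, -218.8, 194.1]
tcp_rot: [-3.14, -0.001, 1.606]
contact_force: [-0.2, 0.7, -4.1]
opening: 0.142
grasp_force: 88.1
```

```bash
python3 go.py 551 -223 35 91.9
```

```text
11.65 [ 551.798 -218.84   194.083] [-179.925   -0.059   92.032] F [-0.21   0.692 -4.127] open 12.162132814485076 88.07046890258789
move [-0.086 -0.015  3.182] az 0.02193758335152059
```

drive_tool:
  plan:
    - {"x": -0.05, "y": 0, "z": 0.4, "ax": 0, "ay": 0, "az": 0, "hand": 6}
    - {"x": -0.05, "y": 0, "z": 0.9, "ax": 0, "ay": 0, "az": 0, "hand": 6}
    - {"x": -0.05, "y": 0, "z": 1.5, "ax": 0, "ay": 0, "az": 0, "hand": 6}
    - {"x": -0.05, "y": 0, "z": 2.1, "ax": 0, "ay": 0, "az": 0, "hand": 6}
    - {"x": -0.05, "y": 0, "z": 2.6, "ax": 0, "ay": 0, "az": 0, "hand": 6}
    - {"x": -0.05, "y": 0, "z": 2.9, "ax": 0, "ay": 0, "az": 0, "hand": 6}
    - {"x": -0.05, "y": 0, "z": 3.08, "ax": 0, "ay": 0, "az": 0, "hand": 6}
    - {"x": -0.05, "y": 0, "z": 3.1, "ax": 0, "ay": 0, "az": 0, "hand": 6}

```text
clock: 12.45
eef_pos: [552.3, -221.1, 39.2]
tcp_rot: [-3.141, -0.001, 1.607]
contact_force: [-0.2, -0.6, -3.8]
opening: 0.146
grasp_force: 88.0
```

drive_tool:
  plan:
    - {"x": 0, "y": 0, "z": 0.04, "ax": 0, "ay": 0, "az": 0, "hand": 6}
    - {"x": 0, "y": 0, "z": 0.08, "ax": 0, "ay": 0, "az": 0, "hand": 6}
    - {"x": 0, "y": 0, "z": 0.1, "ax": 0, "ay": 0, "az": 0, "hand": 6}
    - {"x": 0, "y": 0, "z": 0.12, "ax": 0, "ay": 0, "az": 0, "hand": 6}
    - {"x": 0, "y": 0, "z": 0.12, "ax": 0, "ay": 0, "az": 0, "hand": 6}

```text
clock: 12.95
eef_pos: [552.6, -221.8, 34.0]
tcp_rot: [3.141, 0.0, 1.607]
contact_force: [-1.1, -0.4, -3.4]
opening: 0.141
grasp_force: 88.0
```

drive_tool:
  plan:
    - {"x": 0, "y": 0, "z": 0.02, "ax": 0, "ay": 0, "az": 0, "hand": 6}
    - {"x": 0, "y": 0, "z": 0.04, "ax": 0, "ay": 0, "az": 0, "hand": 6}
    - {"x": 0, "y": 0, "z": 0.06, "ax": 0, "ay": 0, "az": 0, "hand": 6}
    - {"x": 0, "y": 0, "z": 0.06, "ax": 0, "ay": 0, "az": 0, "hand": 6}

```text
clock: 13.35
eef_pos: [552.6, -221.8, 31.2]
tcp_rot: [-3.142, -0.0, 1.607]
contact_force: [-2.0, 0.7, 4.2]
opening: 0.146
grasp_force: 89.1
```

The lid is in contact with the mat. Release and retreat.

drive_tool:
  plan:
    - {"x": 0, "y": 0, "z": 0, "ax": 0, "ay": 0, "az": 0, "hand": 18}
    - {"x": 0, "y": 0, "z": 0, "ax": 0, "ay": 0, "az": 0, "hand": 30}
    - {"x": 0, "y": 0, "z": 0, "ax": 0, "ay": 0, "az": 0, "hand": 45}
    - {"x": 0, "y": 0, "z": 0, "ax": 0, "ay": 0, "az": 0, "hand": 50}
    - {"x": 0, "y": 0, "z": 0, "ax": 0, "ay": 0, "az": 0, "hand": 50}

```text
clock: 13.85
eef_pos: [552.6, -221.7, 30.8]
tcp_rot: [3.142, -0.0, 1.607]
contact_force: [0.8, -0.3, 0.4]
opening: 0.585
grasp_force: 0.0
```

drive_tool:
  plan:
    - {"x": 0, "y": 0, "z": -0.3, "ax": 0, "ay": 0, "az": 0, "hand": 50}
    - {"x": 0, "y": 0, "z": -0.8, "ax": 0, "ay": 0, "az": 0, "hand": 50}
    - {"x": 0, "y": 0, "z": -1.5, "ax": 0, "ay": 0, "az": 0, "hand": 50}
    - {"x": 0, "y": 0, "z": -2.3, "ax": 0, "ay": 0, "az": 0, "hand": 50}
    - {"x": 0, "y": 0, "z": -3.2, "ax": 0, "ay": 0, "az": 0, "hand": 50}
    - {"x": 0, "y": 0, "z": -4, "ax": 0, "ay": 0, "az": 0, "hand": 50}
    - {"x": 0, "y": 0, "z": -4, "ax": 0, "ay": 0, "az": 0, "hand": 50}
    - {"x": 0, "y": 0, "z": -4, "ax": 0, "ay": 0, "az": 0, "hand": 50}

```text
clock: 14.65
eef_pos: [553.1, -221.9, 232.8]
tcp_rot: [3.139, 0.001, 1.607]
contact_force: [-0.0, -0.0, -0.1]
opening: 0.583
grasp_force: 0.0
```

```bash
python3 - <<'E'
from h import *
im=imaging.grab_frame("wrist"); s=imaging.grab_frame("side")
cv2.imwrite("pics/p6.png",np.hstack([im[:,120:520],cv2.resize(s[120:360,240:440],(400,480))])[:,:,::-1])
c=imaging.camera_info("wrist"); m=((im.max(2)<45)*255).astype(np.uint8); m[290:]=0
print("handle",rect(planes(blob(m,(320,225)),c,54)))
E
```

```text
handle (array([ 549.82 , -219.489]), array([13.23 , 94.963]), 2.3347551822662354)
```

View pics/p6.png

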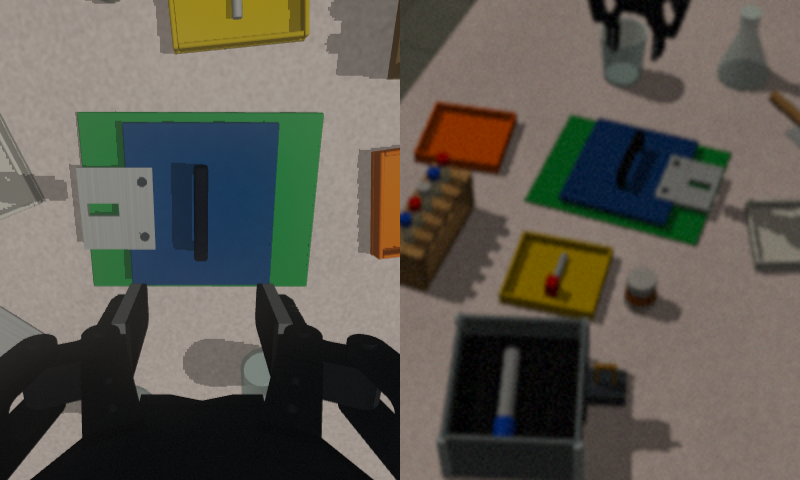

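The lid sits flat and central on the mat, with its handle within 4 mm of the mat's centre. The pin is in the yellow dish and nothing else has moved. Handing in.

```bash
python3 -c "
from rig import r
print(r.sign_off())"
```

```text
the job is handed in; nothing more can be done
None
```

The job is handed in: the pin lies wholly inside the yellow dish, the lid is flat in the middle of the green mat (its handle about 4 mm from the mat's centre), and the other things look undisturbed; the sign-off returned no verdict.

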